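# Show the sample slide's label to the inspection camera

### The job

Draw the aluminium sample slide up out of its slotted rack, holding it by the clear end and keeping the fingers off the frosted end, which is the end with the small corner notch. Carry it to the inspection camera and tip it label face up, so that the frosted end with its label is in the middle of the camera's view, at the camera's focus and squarely facing the lens. Finish still holding it there, still and in the air; do not let go, do not hit the camera, and leave the bench block, the silver cuff and the magnifier where they are.

Things in the scene. Friction and masses are not known exactly. Their poses are not given: they have to be found in the camera images.
- slide_center (a point): centre of the aluminium sample slide, 120 x 46 x 8 mm, on a long edge in the rack, underside 6 mm over the bench. x points out of the label face, -y along the length to the frosted end (20 to 60 mm from here), +y to the clear end (hold e.g. 35 mm out), z to the notched edge (up). Notch: 12 mm square, corner -y +z; facing the label, notch up, it is at upper left. Two flush discs show on both faces
- slide_label (a point): middle of the paper label (30 x 24 mm), which is on the label face only, at the frosted end; it lies at x +4, y -42, z -5 mm from slide_center, same axes. The slide weighs about 80 g
- slide_rack: fixed dark wooden rack 140 mm long (its y), 48 wide, 20 high; origin at the centre of its underside, z up. Slot 124 x 10 mm along its middle, closed at both ends, floor 6 mm up: the slide stands 14 mm deep in it with 1 mm play on each face, 2 mm at each end. It may be turned almost any way; the slide's axes match the rack's while it stands in it
- inspection_camera: fixed camera stand: dark foot plate 100 x 100 x 12 mm, steel post 34 mm behind the foot's centre, about 300 mm tall, black barrel at its top that looks down at 45 degrees to the front. Origin at the centre of the foot's underside, z up, -x to the front (roughly towards the robot)
- focus (a point): camera's focus: point in the air where the label must be, on the lens axis 100 mm before the lens ring (60 mm across), 190 mm above the bench, 110 mm in front of the foot's centre. x points along the lens axis to the lens (up and away from the robot at 45 degrees), y level to the robot's left, z up and towards the robot. Ideal: slide_label here, slide axes along these, label face up at 45 degrees
- bench_block: bystander: square steel block 62 x 62 x 20 mm, loose; origin at the centre of its underside
- silver_cuff: bystander: open silver bracelet 54 x 59 x 22 mm, loose; origin at the centre of its underside
- loupe_glass: bystander: round magnifier with a black handle, 42 x 87 x 9 mm, loose; origin at the centre of its underside

How it is judged:
By the outcome, as a careful person would: the job done as asked, in the order asked, and still so for the second after the job is handed in, while the arm keeps its last pose, push and grip.
It also fails if it takes over 38 s, if anything falls off the work surface, if the arm or the gripper's body presses on something with over 40 N, if the wrist force passes 120 N, or if a joint passes its speed limit or range.

### The arm

A 6-joint arm with a two-finger parallel gripper is mounted at the origin on a cart in front of the work surface, level with it; the furniture and walls round the work are solid. World frame = base frame: x ahead of the robot, y to its left, z up, the work surface at z = 0. Lengths are in m, angles in rad, forces in N, time in s.
With the tool pointing down it reaches from about 0.375 to 0.9 m from the base axis. Payload 3.1 kg.
Tool frame: the origin (TCP) lies on the front face of the gripper's body, between the roots of the fingers; the fingertips stand 70 mm ahead of it and the grasp point (between the pads) lies 51 mm ahead of it; z points along the fingers, y is the line along which they close (so a half turn about z gives the same grasp; the last joint's range is limited). The gripper opens to 87 mm and grips with 3 to 60 N. Pads are 19 mm wide; open, the fingers measure 117 mm over their backs; the gripper's body (75 mm by 190 mm) begins 51 mm behind the grasp point.
Start: joints at [-1.512, 0.527, 1.433, -0, 1.181, -0.178], TCP at [0.147, -0.607, 0.292] pointing down, gripper open.
Joint ranges: [-3.08, 3.08], [-0.75, 2.2], [0.22, 2.44], [-1.43, 4.57], [0, 2.65], [-2.85, 2.85]. Speed limits (rad/s): [2.79, 2.79, 3.14, 3.14, 3.14, 3.14].

### API

Orientations are given as a unit quaternion [x, y, z, w].
In Python, from rig import robot, cams, ticket gives the robot as it stands. The module is installed in compiled form; this text tells all that it offers.
- The arm moves only by the shell command python3 -m crank 'ROWS' [FORCE]. ROWS is JSON, a list of rows, each a list of 7 numbers: the shift along the tool's x, y, z in cm, then the turn, a rotation vector about the tool's x, y, z in rad, then the closure, from 0 (fully open) to 1 (shut). A call has 1 to 5 rows; each row shifts and turns the commanded pose from where the row before left it, along the tool's axes as they then stand; what a row does not reach is not made up. A row lasts 1/8 s, in which the tool goes at most 62.5 mm and 10.7 degrees, less where a joint would pass 70% of its speed; a pose out of reach is approached as far as the arm can. A call is refused whole if a number of a shift passes 6.25 or a number of a turn 0.188, either way. A call with a gripper value outside its range is refused whole. The fingers move at their own pace and stop on an object; FORCE is the grip in N (left out, the last holds). Time passes only in rows, so rows that do not move let the fingers close. It gives the time, the measured TCP pose, the force, the opening and the grip force at its end, in the units of the state.
- robot.get_obs(): the state, without advancing time (a new reading comes with each control period).
- cams.camera(name): name is "scene" or "top" or "wrist"; returns the picture (420x560x3 uint8, red, green, blue); there is no depth.
- cams.camera_info(name): a dict with "intrinsics" (3x3 intrinsics, pixels), "pose" (4x4, takes a point from camera to world coordinates). Camera axes: x right, y down, z forward; pixel columns grow to the right and rows downward; lengths in m; the calibration is good to about 2 mm. A picture is of the moment at which its call begins: read the wrist's pose just before it. camera_info takes no time and is no camera call; for the wrist camera it gives the pose at the moment of the call.
- ticket.hand_in(): hands the job in; it is judged then, once.
The state is a dict: "time": time; "q": joint angles; "joint_velocities": joint speeds; "joint_torque": joint torques, N m; "position": TCP position; "tool_rot": TCP orientation; "ft_force": force on the tool from outside, world axes, zero at the start; "moment": the same for the moment, N m; "grip_width": finger opening in m; "grip_force": force on a finger pad.
Only numpy, scipy, OpenCV 4.12 (cv2) and the standard library are available. Lean on these libraries where they do the work, as an engineer would, in place of code of your own. Each camera call takes 0.05 s, during which the arm holds its last target. There are 200 camera calls.

## Working session

There is one attempt and no reset: what is moved stays moved. The work goes in short steps, Python scripts to look and compute and a shell command to move; the robot and the scene stay as the last step left them, time stands still between calls to the robot, and variables do not carry over. Pictures are saved under pics/ and viewed, at most 10 in all, crops included, and the job is handed in when it is done.

```bash
mkdir -p pics; python3 - <<'E'
from rig import robot,cams
import cv2,numpy as np
for n in("top","scene"):
    im=cams.camera(n); cv2.imwrite(f"pics/{n}0.png",im[:,:,::-1])
    i=cams.camera_info(n); print(n,np.round(i["intrinsics"],1).tolist(),np.round(i["pose"],3).tolist())
o=robot.get_obs(); print(o)
E
```

```text
top [[396.6, 0.0, 274.5], [0.0, 396.6, 203.7], [0.0, 0.0, 1.0]] [[-0.011, -0.986, 0.165, 0.439], [-1.0, 0.008, -0.018, 0.014], [0.016, -0.165, -0.986, 0.98], [0.0, 0.0, 0.0, 1.0]]
scene [[532.4, 0.0, 294.6], [0.0, 532.4, 209.1], [0.0, 0.0, 1.0]] [[-0.897, -0.199, 0.394, 0.152], [-0.441, 0.359, -0.822, 0.92], [0.022, -0.912, -0.41, 0.597], [0.0, 0.0, 0.0, 1.0]]
{'time': 0.1, 'q': array([-1.51149909e+00,  5.28404931e-01,  1.43372440e+00, -2.10987598e-05,
        1.18141018e+00, -1.78513045e-01]), 'joint_velocities': array([-5.06344218e-04, -2.24671489e-03, -1.58684104e-03,  2.49232715e-03,
        1.18656688e-03, -8.54094583e-05]), 'joint_torque': array([ 6.65355637e-04, -4.40983665e+01, -1.77150661e+01,  6.35591475e-02,
        5.32842509e-02, -4.34730225e-05]), 'position': array([ 0.14722026, -0.60689494,  0.29136569]), 'tool_rot': array([ 9.92938162e-01,  1.18629081e-01,  4.82510702e-05, -9.72278185e-04]), 'ft_force': array([-0.15058512, -0.4739618 ,  0.45381354]), 'moment': array([-0.01265335, -0.02427625,  0.03914442]), 'grip_force': 0.0, 'grip_width': 0.08716057113767905}
```

View pics/top0.png

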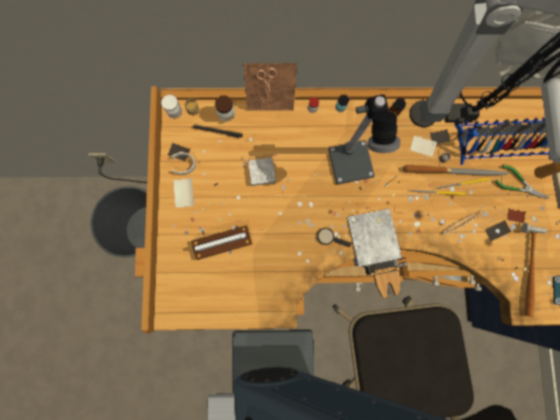

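View pics/scene0.png

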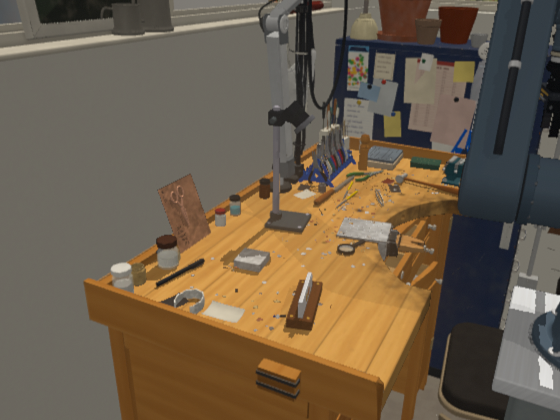

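The top view shows the rack at (220,242), the inspection-camera foot at (351,162), the block at (262,171), the cuff at (182,163) and the loupe at (330,237). In the scene view the slide stands in the rack at (306,295). I'll enlarge the details next.

```bash
cat > h.py <<'E'
import numpy as np,cv2
from rig import robot,cams
def ray(n,uv,info=None):
    i=info or cams.camera_info(n); K=np.array(i["intrinsics"]);P=np.array(i["pose"])
    d=P[:3,:3]@np.linalg.solve(K,[uv[0],uv[1],1.]); return P[:3,3],d
def onz(n,uv,z,info=None):
    o,d=ray(n,uv,info); return o+d*(z-o[2])/d[2]
def proj(n,p,info=None):
    i=info or cams.camera_info(n); P=np.array(i["pose"]); c=P[:3,:3].T@(np.array(p)-P[:3,3]); u=np.array(i["intrinsics"])@c; return u[:2]/u[2]
E
python3 - <<'E'
from h import *
t=cv2.imread("pics/top0.png");s=cv2.imread("pics/scene0.png")
a=cv2.resize(t[210:275,175:265],None,fx=4.4,fy=4.4,interpolation=2)
b=cv2.resize(s[255:345,265:345],None,fx=3.5,fy=3.5,interpolation=2)
c=cv2.resize(t[85:195,320:420],None,fx=2.7,fy=2.7,interpolation=2)
d=cv2.resize(s[95:235,250:330],None,fx=2.1,fy=2.1,interpolation=2)
o=np.zeros((600,800,3),np.uint8)
for im,x,y in((a,0,0),(b,400,0),(c,0,300),(d,400,320)):
    h,w=im.shape[:2];h=min(h,600-y);o[y:y+h,x:x+w]=im[:h]
cv2.imwrite("pics/crop1.png",o)
for uv in((220,242),(351,162),(262,171),(182,163),(330,237)):print(uv,onz("top",uv,0.01).round(3))
# rack mask
hsv=cv2.cvtColor(t,cv2.COLOR_BGR2HSV)
for y in(235,242,250):print(hsv[y,190:254:4].tolist())
print(hsv[150:180:6,335:370:5].tolist())
E
```

```text
(220, 242) [0.508 0.131 0.01 ]
(351, 162) [ 0.706 -0.198  0.01 ]
(262, 171) [0.685 0.027 0.01 ]
(182, 163) [0.707 0.228 0.01 ]
(330, 237) [ 0.517 -0.138  0.01 ]
[[17, 157, 208], [17, 157, 202], [17, 158, 192], [17, 153, 180], [17, 157, 172], [16, 164, 131], [13, 167, 99], [12, 168, 94], [12, 173, 93], [12, 160, 89], [11, 83, 104], [17, 36, 161], [23, 23, 204], [26, 20, 219], [13, 68, 109], [17, 159, 165]]
[[17, 159, 138], [17, 174, 133], [13, 169, 101], [11, 151, 91], [12, 68, 108], [20, 27, 169], [24, 19, 212], [23, 21, 216], [23, 25, 173], [14, 58, 124], [12, 97, 103], [12, 155, 99], [12, 168, 100], [12, 174, 98], [17, 175, 147], [13, 169, 113]]
[[17, 162, 140], [13, 104, 98], [17, 38, 120], [12, 83, 102], [11, 148, 98], [12, 170, 99], [12, 173, 102], [12, 170, 102], [12, 171, 100], [13, 166, 106], [15, 102, 112], [17, 161, 188], [17, 160, 205], [17, 163, 210], [17, 162, 211], [17, 161, 209]]
[[[30, 17, 59], [45, 20, 50], [45, 20, 51], [30, 16, 78], [40, 19, 81], [45, 19, 82], [45, 19, 82]], [[45, 19, 80], [47, 22, 80], [42, 16, 78], [45, 19, 79], [45, 19, 81], [45, 19, 82], [45, 19, 82]], [[45, 19, 81], [45, 18, 83], [45, 19, 82], [45, 19, 82], [47, 22, 83], [45, 19, 82], [50, 18, 83]], [[43, 23, 79], [45, 19, 82], [45, 19, 82], [45, 19, 82], [45, 19, 82], [45, 18, 83], [45, 18, 83]], [[27, 33, 69], [42, 16, 81], [45, 19, 81], [45, 19, 82], [40, 19, 81], [45, 19, 82], [43, 22, 83]]]
```

View pics/crop1.png

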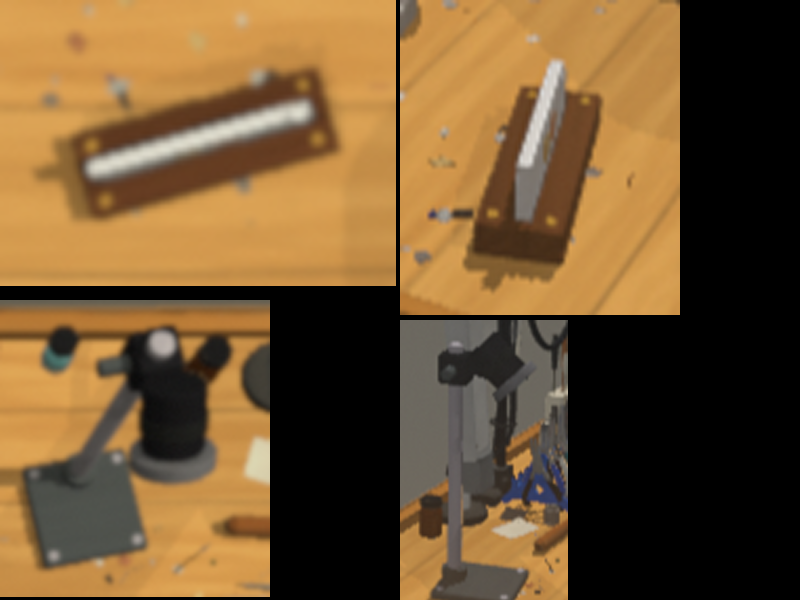

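The rack runs roughly along world y, tilted about 15°. The camera foot is yawed about 10° and the barrel hangs over the front. Next I'll fit the rack, slide and foot, and check the wrist camera mount.

```bash
cat >> h.py <<'E'
from scipy.spatial.transform import Rotation as Ro, Slerp
def plan(pos,R,n=None,maxr=5):
    "print rows in tool axes from measured pose to target (R a Rotation)"
    o=robot.get_obs(); p0=np.array(o["position"]);R0=Ro.from_quat(o["tool_rot"])
    rv=(R0.inv()*R).as_rotvec(); d=np.array(pos)-p0
    if n is None: n=int(max(np.ceil(np.linalg.norm(d)/.058),np.ceil(np.linalg.norm(rv)/.18),1))
    print("n",n,"dist",np.linalg.norm(d).round(4),"rot",np.linalg.norm(rv).round(4))
    out=[]
    for k in range(min(n,maxr)):
        Rk=R0*Ro.from_rotvec(rv*k/n); out.append(np.r_[(Rk.inv().apply(d/n)*100).round(2),(rv/n).round(3)].tolist())
    for r in out:print(r)
def down(az): # tool down, tool y at azimuth az (rad)
    y=np.array([np.cos(az),np.sin(az),0]);z=np.array([0,0,-1.]);return Ro.from_matrix(np.c_[np.cross(y,z),y,z])
E
python3 - <<'E'
from h import *
t=cv2.imread("pics/top0.png");hsv=cv2.cvtColor(t,cv2.COLOR_BGR2HSV)
def big(m,x0,x1,y0,y1):
    k=np.zeros_like(m);k[y0:y1,x0:x1]=m[y0:y1,x0:x1]
    c=max(cv2.findContours(k,0,1)[0],key=cv2.contourArea);return cv2.boxPoints(cv2.minAreaRect(c)),c
def rep(name,b,z):
    w=np.array([onz("top",p,z)for p in b]);c=w.mean(0);e=w[1]-w[0];f=w[2]-w[1]
    if np.linalg.norm(f)>np.linalg.norm(e):e,f=f,e
    print(name,c.round(4),"L",np.linalg.norm(e).round(4),np.linalg.norm(f).round(4),"az",np.degrees(np.arctan2(e[1],e[0])).round(2), "px",b.mean(0))
m=((hsv[:,:,0]<16)&(hsv[:,:,2]<125)&(hsv[:,:,2]>60)).astype(np.uint8)*255
m|=((hsv[:,:,1]<70)).astype(np.uint8)*255
m=cv2.morphologyEx(m,cv2.MORPH_OPEN,np.ones((5,5)))
b,c=big(m,180,260,215,270);rep("rack",b,.02)
m=((hsv[:,:,1]<60)&(hsv[:,:,2]>110)).astype(np.uint8)*255
b,c=big(m,190,250,228,256);rep("slide",b,.052)
m=((hsv[:,:,1]<40)&(hsv[:,:,2]<120)).astype(np.uint8)*255
b,c=big(m,325,378,140,190);rep("foot",b,.012)
o=robot.get_obs();R=Ro.from_quat(o["tool_rot"]);P=np.array(cams.camera_info("wrist")["pose"])
print("cam in tool",R.inv().apply(P[:3,3]-o["position"]).round(3),(R.as_matrix().T@P[:3,:3]).round(2).tolist(),np.array(cams.camera_info("wrist")["intrinsics"]).round(1).tolist())
plan([.34,-.28,.30],down(0.1))
E
```

```text
rack [0.5062 0.1273 0.02  ] L 0.1381 0.0489 az -72.93 px [220.76562 242.34512]
slide [0.5063 0.1264 0.052 ] L 0.1236 0.0143 az -75.08 px [219.57988 241.29053]
foot [ 0.7104 -0.1961  0.012 ] L 0.1019 0.0949 az -170.88 px [350.33212 160.4278 ]
cam in tool [ 0.081  0.001 -0.093] [[-0.0, -0.96, -0.29], [1.0, -0.0, 0.0], [-0.0, -0.29, 0.96]] [[322.3, 0.0, 281.1], [0.0, 322.3, 203.4], [0.0, 0.0, 1.0]]
n 8 dist 0.3796 rot 1.433
[3.3, -3.4, -0.1, -0.0, -0.0, -0.179]
[3.86, -2.76, -0.1, -0.0, -0.0, -0.179]
[4.29, -2.03, -0.1, -0.0, -0.0, -0.179]
[4.58, -1.23, -0.1, -0.0, -0.0, -0.179]
[4.73, -0.4, -0.11, -0.0, -0.0, -0.179]
```

```bash
python3 -m crank '[[3.3,-3.4,-0.1,0,0,-0.179,0],[3.86,-2.76,-0.1,0,0,-0.179,0],[4.29,-2.03,-0.1,0,0,-0.179,0],[4.58,-1.23,-0.1,0,0,-0.179,0],[4.73,-0.4,-0.1,0,0,-0.179,0]]'; python3 - <<'E'
from h import *
plan([.35,.0,.25],down(.26))
E
```

```text
time: 0.72
position: [0.2683, -0.4015, 0.297]
tool_rot: [0.842, 0.539, 0.0, -0.0]
ft_force: [0.8, 0.1, 0.3]
grip_width: 0.0872
grip_force: 0.0
n 8 dist 0.4124 rot 0.6925
[4.98, -1.18, 0.59, -0.0, -0.0, -0.087]
[5.07, -0.74, 0.59, -0.0, -0.0, -0.087]
[5.11, -0.3, 0.59, -0.0, -0.0, -0.087]
[5.12, 0.14, 0.59, -0.0, -0.0, -0.087]
[5.09, 0.59, 0.59, -0.0, -0.0, -0.087]
```

```bash
python3 -m crank '[[5.0,-1.2,0.6,0,0,-0.087,0],[5.07,-0.74,0.6,0,0,-0.087,0],[5.1,-0.3,0.6,0,0,-0.087,0],[5.1,0.14,0.6,0,0,-0.087,0],[5.1,0.6,0.6,0,0,-0.087,0]]'; python3 - <<'E'
from h import *
plan([.37,.09,.21],down(.26))
E
```

```text
time: 1.35
position: [0.32, -0.1508, 0.2671]
tool_rot: [0.707, 0.707, 0.0, 0.0]
ft_force: [0.8, -0.4, 0.0]
grip_width: 0.0872
grip_force: 0.0
n 5 dist 0.2525 rot 0.261
[4.82, 1.0, 1.14, 0.0, 0.0, -0.052]
[4.76, 1.25, 1.14, 0.0, 0.0, -0.052]
[4.69, 1.49, 1.14, 0.0, 0.0, -0.052]
[4.6, 1.73, 1.14, 0.0, 0.0, -0.052]
[4.51, 1.97, 1.14, 0.0, 0.0, -0.052]
```

```bash
python3 -m crank '[[4.8,1.0,1.1,0,0,-0.052,0],[4.8,1.25,1.1,0,0,-0.052,0],[4.7,1.5,1.2,0,0,-0.052,0],[4.6,1.7,1.1,0,0,-0.052,0],[4.5,2.0,1.1,0,0,-0.052,0]]'; python3 - <<'E'
from h import *
im=cams.camera("wrist")[:,:,::-1];cv2.imwrite("pics/w1.png",im)
P=cams.camera_info("wrist");print(proj("wrist",[.506,.127,.03],P))
E
```

```text
time: 1.98
position: [0.3708, 0.0902, 0.2109]
tool_rot: [0.61, 0.792, 0.0, 0.0]
ft_force: [1.0, -0.9, 0.3]
grip_width: 0.0872
grip_force: 0.0
[436.99161384 203.26477206]
```

View pics/w1.png

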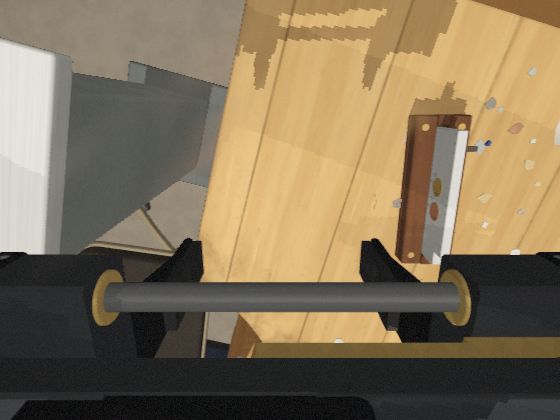

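The slide's robot-side face is visible at (440,195) with two discs at about (436,187) and (434,211). I'll enlarge it to find the notch, frosting and label.

```bash
python3 - <<'E'
import cv2
im=cv2.imread("pics/w1.png");cv2.imwrite("pics/w1c.png",cv2.resize(im[105:275,390:480],None,fx=3.5,fy=3.5,interpolation=2))
E
```

```text
(no output)
```

View pics/w1c.png

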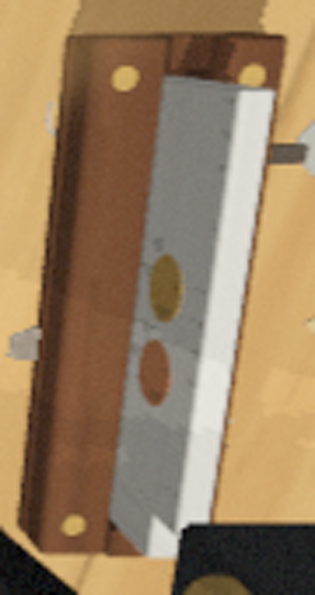

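The notch is at the lower end, which is the robot's right (world −y). No label shows on this face, so it faces away from the robot. That makes slide x point away at an azimuth of about 15°, and the clear end is at +y. I'll refine the numbers from this wrist view.

```bash
python3 - <<'E'
from h import *
f=lambda x,y:(390+x/3.5-.5+.14,105+y/3.5-.5+.14)
az=lambda a,b:np.degrees(np.arctan2(*(b-a)[1::-1])).round(2)
A,B,C=[onz("wrist",f(*p),.02) for p in((125,78),(252,76),(74,525))]
print("screws",A.round(4),B.round(4),C.round(4),"AC",np.linalg.norm(A-C).round(4),az(C,A),"AB",np.linalg.norm(A-B).round(4),az(A,B),"centre",((B+C)/2).round(4))
E_,F=[onz("wrist",f(*p),.052) for p in((238,92),(180,500))]
G,H=[onz("wrist",f(*p),.052) for p in((272,92),(214,500))]
print("near edge",E_.round(4),F.round(4),az(F,E_),"far",G.round(4),az(H,G),"thick",np.linalg.norm(np.cross(G-E_,(E_-F)/np.linalg.norm(E_-F))).round(4))
E
```

```text
screws [0.4751 0.1863 0.02  ] [0.5049 0.1948 0.02  ] [0.5077 0.0707 0.02  ] AC 0.1201 105.76 AB 0.031 15.92 centre [0.5063 0.1328 0.02  ]
near edge [0.486  0.1882 0.052 ] [0.5124 0.095  0.052 ] 105.81 far [0.4931 0.1901 0.052 ] 106.31 thick 0.0074
```

```bash
python3 - <<'E'
from h import *
plan([.4966,.1646,.145],down(.2775))
E
```

```text
n 3 dist 0.158 rot 0.0142
[1.16, 4.65, 2.18, 0.0, -0.001, -0.005]
[1.14, 4.66, 2.18, 0.0, -0.001, -0.005]
[1.12, 4.66, 2.17, 0.0, -0.001, -0.005]
```

```bash
python3 -m crank '[[1.16,4.66,2.17,0,-0.001,-0.005,0],[1.14,4.66,2.17,0,-0.001,-0.005,0],[1.12,4.66,2.17,0,-0.001,-0.005,0],[0,0,0,0,0,0,0]]'; python3 - <<'E'
from h import *
im=cams.camera("wrist")[:,:,::-1];cv2.imwrite("pics/w2.png",im)
a=.2775;x=np.array([np.cos(a),np.sin(a),0]);y=np.array([-np.sin(a),np.cos(a),0]);c=np.array([.5062,.131,.052])
for dx in(-.004,.004):print([proj("wrist",c+dx*x+dy*y).round(1).tolist() for dy in(.06,.0,-.048)])
plan([.4966,.1646,.095],down(.2775))
E
```

```text
time: 2.52
position: [0.4997, 0.1588, 0.1444]
tool_rot: [0.604, 0.797, -0.0, 0.002]
ft_force: [-0.6, -0.6, -0.1]
grip_width: 0.0869
grip_force: 0.0
[[275.2, 188.5], [276.2, 278.2], [276.9, 339.7]]
[[288.7, 188.4], [288.6, 278.1], [288.5, 339.6]]
n 1 dist 0.0504 rot 0.0055
[0.66, 0.12, 4.99, -0.002, 0.003, -0.004]
```

View pics/w2.png

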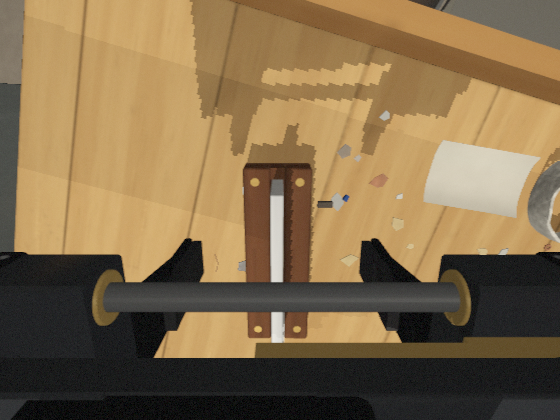

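The slide's bright top strip is at columns 271–284, with its end at about row 180. I predicted 275–288 and row 188, so I'll measure it exactly.

```bash
python3 - <<'E'
from h import *
im=cv2.imread("pics/w2.png");g=im.min(2).astype(int)
for r in(190,210,230,250,270,325):
    c=np.where(g[r,262:296]>150)[0]+262;print(r,c.min(),c.max(),onz("wrist",((c.min()+c.max())/2,r),.052).round(4))
print(g[172:192,277].tolist(), g[172:192:2,262:296:3].tolist()[4])
for r in(176,178,180,182):print(r,onz("wrist",(277.5,r),.052).round(4))
for p in((254.5,182.5),(299.5,182.5),(258,329),(296.5,329)):print("screw",onz("wrist",p,.02).round(4))
E
```

```text
Traceback (most recent call last):
ValueError: zero-size array to reduction operation minimum which has no identity
```

```bash
python3 - <<'E'
from h import *
im=cv2.imread("pics/w2.png");g=im.min(2).astype(int)
for r in(185,200,210,230,250,265,270):
    c=np.where(g[r,264:294]>120)[0]+264
    if len(c):print(r,c.min(),c.max(),onz("wrist",((c.min()+c.max())/2,r),.052).round(4))
print(g[172:204,277].tolist());print(g[230,262:296].tolist())
for r in(176,178,180,182):print(r,onz("wrist",(277.5,r),.052).round(4))
for p in((254.5,182.5),(299.5,182.5),(258,329),(296.5,329)):print("screw",onz("wrist",p,.02).round(4))
E
```

```text
200 270 283 [0.4885 0.1809 0.052 ]
210 270 283 [0.4902 0.1748 0.052 ]
230 270 282 [0.4933 0.1622 0.052 ]
250 270 282 [0.4969 0.1492 0.052 ]
265 270 282 [0.4997 0.139  0.052 ]
270 271 282 [0.501  0.1356 0.052 ]
[24, 30, 36, 34, 33, 28, 23, 68, 105, 106, 106, 105, 103, 105, 106, 108, 107, 105, 107, 105, 109, 106, 106, 141, 186, 201, 202, 200, 201, 202, 202, 202]
[50, 47, 41, 45, 42, 42, 42, 41, 139, 197, 210, 210, 206, 205, 204, 206, 206, 204, 202, 202, 174, 104, 29, 20, 26, 30, 30, 30, 28, 31, 39, 48, 49, 47]
176 [0.4852 0.1953 0.052 ]
178 [0.4855 0.1941 0.052 ]
180 [0.4858 0.1929 0.052 ]
182 [0.4862 0.1918 0.052 ]
screw [0.4725 0.1797 0.02  ]
screw [0.5025 0.1881 0.02  ]
screw [0.5048 0.0635 0.02  ]
screw [0.5346 0.0719 0.02  ]
```

The strip's end is at row 195, and the grey area above it is the end face. Slide and screws agree on a centre of (0.5037, 0.1260) with slide x at an azimuth of 15.5°. Now descending to the grasp.

```bash
python3 - <<'E'
from h import *
plan([.4941,.1607,.095],down(.2705),n=3)
E
```

```text
n 3 dist 0.0501 rot 0.0041
[0.12, -0.07, 1.66, -0.001, 0.001, 0.001]
[0.11, -0.08, 1.66, -0.001, 0.001, 0.001]
[0.11, -0.08, 1.66, -0.001, 0.001, 0.001]
```

```bash
python3 -m crank '[[0.12,-0.1,1.66,0,0,0,0],[0.11,-0.07,1.66,0,0,0,0],[0.11,-0.06,1.66,0,0,0,0],[0,0,0,0,0,0,0]]'; python3 - <<'E'
from h import *
plan([.4941,.1607,.095],down(.2705))
E
```

```text
time: 3.08
position: [0.4917, 0.1596, 0.096]
tool_rot: [0.605, 0.796, -0.002, -0.0]
ft_force: [-0.0, -0.5, 0.0]
grip_width: 0.0871
grip_force: 0.0
n 1 dist 0.0028 rot 0.0047
[0.04, 0.26, 0.1, -0.004, 0.002, 0.001]
```

```bash
python3 -m crank '[[0.04,0.26,0.1,-0.004,0.002,0,0],[0,0,0,0,0,0,0.7],[0,0,0,0,0,0,0.7],[0,0,0,0,0,0,0.7]]' 10; python3 - <<'E'
from h import *
plan([.4941,.1607,.095],down(.2705))
E
```

```text
time: 3.58
position: [0.4962, 0.1614, 0.0956]
tool_rot: [0.605, 0.796, 0.001, 0.002]
ft_force: [-0.2, -0.1, 0.3]
grip_width: 0.0648
grip_force: 0.0
n 1 dist 0.0023 rot 0.0049
[-0.01, -0.22, 0.06, 0.004, 0.001, 0.002]
```

```bash
python3 -m crank '[[0,-0.11,0.05,0.002,0,0,0.7],[0,0,0,0,0,0,0.7],[0,0,0,0,0,0,0.75],[0,0,0,0,0,0,0.75]]' 10; python3 - <<'E'
from h import *
plan([.4941,.1607,.095],down(.2705))
E
```

```text
time: 4.08
position: [0.4951, 0.1611, 0.0948]
tool_rot: [0.605, 0.796, 0.0, 0.001]
ft_force: [-0.4, 0.6, -1.0]
grip_width: 0.026
grip_force: 0.0
n 1 dist 0.0011 rot 0.0027
[-0.01, -0.1, -0.02, 0.002, 0.001, 0.001]
```

```bash
python3 -m crank '[[0,-0.1,0,0.002,0,0,0.85],[0,0,0,0,0,0,1],[0,0,0,0,0,0,1],[0,0,0,0,0,0,1],[0,0,0,0,0,0,1]]' 10
```

```text
time: 4.7
position: [0.495, 0.1609, 0.0949]
tool_rot: [0.605, 0.796, 0.0, 0.001]
ft_force: [3.1, 0.4, -1.3]
grip_width: 0.0079
grip_force: 10.0
```

```bash
python3 -m crank '[[0,0,0,0,0,0,1],[0,0,0,0,0,0,1],[0,0,-1,0,0,0,1],[0,0,-1.5,0,0,0,1],[0,0,-2,0,0,0,1]]' 40; python3 -m crank '[[0,0,-3,0,0,0,1],[0,0,-4,0,0,0,1],[0,0,-4,0,0,0,1],[0,0,0,0,0,0,1]]'
```

```text
time: 5.32
position: [0.4913, 0.1606, 0.1399]
tool_rot: [0.605, 0.797, -0.003, -0.002]
ft_force: [0.3, -0.8, -1.3]
grip_width: 0.0076
grip_force: 40.0
time: 5.82
position: [0.4936, 0.161, 0.2527]
tool_rot: [0.605, 0.797, 0.001, 0.002]
ft_force: [-0.3, 1.1, -1.2]
grip_width: 0.0073
grip_force: 40.0
```

The slide is out of the rack. Next I'll move to a viewpoint where the wrist camera can see the stand and measure it.

```bash
python3 - <<'E'
from h import *
c=[(34,474),(117,459),(137,540),(54,555)]
w=np.array([onz("top",(320+x/2.7-.3,85+(y-300)/2.7-.3),.012) for x,y in c]);print(w.round(4).tolist(),w.mean(0).round(4))
for i in range(4):
    d=w[(i+1)%4]-w[i];print(np.linalg.norm(d).round(4),np.degrees(np.arctan2(d[1],d[0])).round(1))
plan([.43,-.01,.31],down(.16))
E
```

```text
[[0.7399, -0.1513, 0.012], [0.7541, -0.2304, 0.012], [0.6755, -0.2453, 0.012], [0.6617, -0.1672, 0.012]] [ 0.7078 -0.1986  0.012 ]
0.0803 -79.8
0.08 -169.2
0.0793 100.0
0.0797 11.5
n 4 dist 0.1912 rot 0.1125
[-3.69, -2.68, -1.43, 0.001, 0.0, 0.028]
[-3.77, -2.57, -1.43, 0.001, 0.0, 0.028]
[-3.84, -2.47, -1.43, 0.001, 0.0, 0.028]
[-3.9, -2.36, -1.43, 0.001, 0.0, 0.028]
```

```bash
python3 -m crank '[[-3.7,-2.68,-1.4,0,0,0.028,1],[-3.8,-2.57,-1.4,0,0,0.028,1],[-3.85,-2.47,-1.4,0,0,0.028,1],[-3.9,-2.36,-1.4,0,0,0.028,1],[0,0,0,0,0,0,1]]';  python3 -m crank '[[0,0,0,0,0,0,1]]'; python3 - <<'E'
from h import *
import json
i=cams.camera_info("wrist");json.dump({k:np.array(v).tolist() for k,v in i.items() if k in("intrinsics","pose")},open("w3.json","w"))
im=cams.camera("wrist")[:,:,::-1];cv2.imwrite("pics/w3.png",im)
E
```

```text
time: 6.45
position: [0.4283, -0.0122, 0.3055]
tool_rot: [0.65, 0.76, -0.001, -0.001]
ft_force: [-0.2, 0.6, -1.6]
grip_width: 0.0079
grip_force: 40.0
time: 6.58
position: [0.4293, -0.01, 0.305]
tool_rot: [0.649, 0.761, -0.001, -0.001]
ft_force: [1.0, 0.1, -1.1]
grip_width: 0.0076
grip_force: 40.0
```

View pics/w3.png

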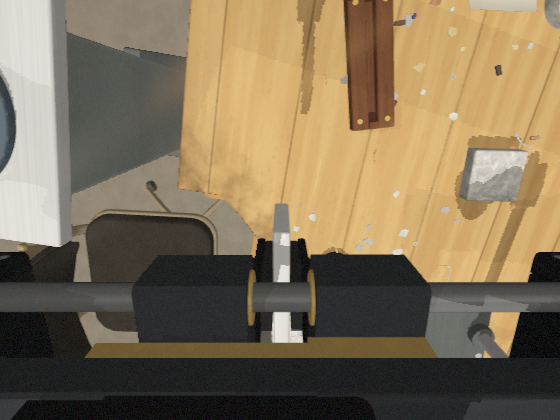

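The gripper hides the stand (foot partly visible at 465,330), and the slide is held upright at (281,260). I'll work out a viewpoint further right with the tool tilted forward, which is on the way to the final attitude.

```bash
cat >> h.py <<'E'
def tilt(az,t): # tool y along (az, elevation t); t=0 is down, t=pi/4 final
    h=np.array([np.cos(az),np.sin(az),0]);u=np.array([0,0,1.])
    y=h*np.cos(t)+u*np.sin(t);z=h*np.sin(t)-u*np.cos(t);return Ro.from_matrix(np.c_[np.cross(y,z),y,z])
TC=np.array([.081,.001,-.093]);RC=np.array([[0,-.957,-.29],[1,0,0],[0,-.29,.957]])
E
python3 - <<'E'
from h import *
K=np.array(cams.camera_info("wrist")["intrinsics"]).tolist()
for az,t,p in((.1,.4,[.40,-.30,.35]),(.1,.6,[.40,-.30,.35]),(.0,.5,[.40,-.3,.30]),(.15,.5,[.4,-.32,.32])):
    R=tilt(az,t).as_matrix();P=np.eye(4);P[:3,:3]=R@RC;P[:3,3]=np.array(p)+R@TC
    i=dict(intrinsics=K,pose=P)
    print(az,t,p,[proj("",q,i).round().tolist() for q in([.705,-.2,.012],[.66,-.21,.012],[.667,-.207,.261])])
E
```

```text
0.1 0.4 [0.4, -0.3, 0.35] [[380.0, 114.0], [356.0, 118.0], [537.0, 124.0]]
0.1 0.6 [0.4, -0.3, 0.35] [[322.0, 113.0], [300.0, 117.0], [462.0, 122.0]]
0.0 0.5 [0.4, -0.3, 0.3] [[370.0, 92.0], [345.0, 99.0], [568.0, 89.0]]
0.15 0.5 [0.4, -0.32, 0.32] [[367.0, 111.0], [343.0, 114.0], [540.0, 117.0]]
```

```bash
python3 - <<'E'
from h import *
plan([.40,-.30,.35],tilt(.1,.6),maxr=6)
E
```

```text
n 6 dist 0.2953 rot 0.6059
[-4.7, -1.26, -0.75, -0.1, -0.003, 0.01]
[-4.71, -1.14, -0.86, -0.1, -0.003, 0.01]
[-4.72, -1.0, -0.95, -0.1, -0.003, 0.01]
[-4.74, -0.85, -1.03, -0.1, -0.003, 0.01]
[-4.75, -0.7, -1.09, -0.1, -0.003, 0.01]
[-4.76, -0.54, -1.14, -0.1, -0.003, 0.01]
```

```bash
python3 -m crank '[[-4.7,-1.26,-0.75,-0.1,-0.003,0.01,1],[-4.7,-1.14,-0.86,-0.1,-0.003,0.01,1],[-4.7,-1.0,-0.95,-0.1,-0.003,0.01,1],[-4.75,-0.85,-1.03,-0.1,-0.003,0.01,1],[-4.75,-0.7,-1.1,-0.1,-0.003,0.01,1]]';  python3 -m crank '[[-4.75,-0.54,-1.14,-0.1,-0.003,0.01,1],[0,0,0,0,0,0,1],[0,0,0,0,0,0,1]]'; python3 - <<'E'
from h import *
import json
i=cams.camera_info("wrist");json.dump({k:np.array(v).tolist() for k,v in i.items() if k in("intrinsics","pose")},open("w4.json","w"))
im=cams.camera("wrist")[:,:,::-1];cv2.imwrite("pics/w4.png",im)
E
```

```text
time: 7.25
position: [0.4057, -0.2521, 0.3435]
tool_rot: [0.646, 0.722, 0.185, 0.167]
ft_force: [1.2, 0.7, -1.9]
grip_width: 0.0072
grip_force: 40.0
time: 7.62
position: [0.4006, -0.299, 0.3503]
tool_rot: [0.641, 0.708, 0.22, 0.197]
ft_force: [0.2, -0.5, -1.3]
grip_width: 0.0078
grip_force: 40.0
```

View pics/w4.png

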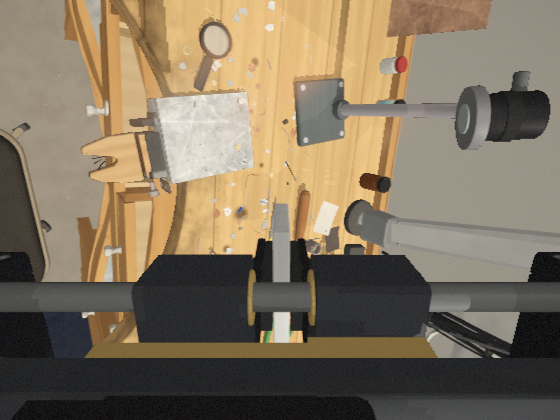

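The foot is at corners (294,82)–(345,137), the post base at (341,109), and the lens ring is the grey ellipse around (472,118). I'll fit the foot corners and locate the ring from two views, wrist and top.

```bash
python3 - <<'E'
from h import *
import json
i=json.load(open("w4.json"));im=cv2.imread("pics/w4.png")
c=im[60:160,280:360];cv2.imwrite("pics/c4.png",np.hstack([cv2.resize(c,None,fx=5,fy=5,interpolation=2),cv2.resize(im[70:170,440:500],None,fx=5,fy=5,interpolation=2)]))
hsv=cv2.cvtColor(im,cv2.COLOR_BGR2HSV)
m=((hsv[:,:,1]<70)&(hsv[:,:,2]<125)).astype(np.uint8)*255
k=np.zeros_like(m);k[70:155,285:346]=m[70:155,285:346];k=cv2.morphologyEx(k,cv2.MORPH_OPEN,np.ones((5,5)))
ct=max(cv2.findContours(k,0,1)[0],key=cv2.contourArea);b=cv2.approxPolyDP(cv2.convexHull(ct),5,True)[:,0]
w=np.array([onz("",p,.012,i) for p in b]);print(b.tolist(),w.round(4).tolist())
t=cv2.imread("pics/top0.png");print(cv2.cvtColor(t,cv2.COLOR_BGR2HSV)[145,360:412:3].tolist());print(hsv[118,452:492:2].tolist())
E
```

```text
[[343, 87], [338, 138], [298, 144], [297, 123]] [[0.7458, -0.1546, 0.012], [0.7484, -0.2386, 0.012], [0.6621, -0.252, 0.012], [0.6563, -0.2197, 0.012]]
[[40, 18, 84], [19, 18, 116], [24, 41, 87], [20, 25, 61], [15, 18, 83], [20, 17, 89], [30, 16, 80], [20, 20, 78], [20, 20, 77], [20, 19, 82], [20, 17, 92], [21, 18, 101], [17, 17, 108], [15, 84, 137], [17, 162, 201], [17, 162, 201], [17, 164, 201], [19, 90, 210]]
[[21, 18, 97], [24, 13, 99], [30, 4, 67], [48, 14, 93], [54, 12, 104], [50, 15, 102], [53, 10, 102], [48, 13, 101], [56, 10, 171], [23, 14, 71], [15, 20, 75], [15, 14, 73], [6, 12, 109], [23, 14, 145], [18, 9, 146], [20, 10, 149], [10, 10, 149], [19, 14, 148], [13, 12, 150], [30, 12, 105]]
```

View pics/c4.png

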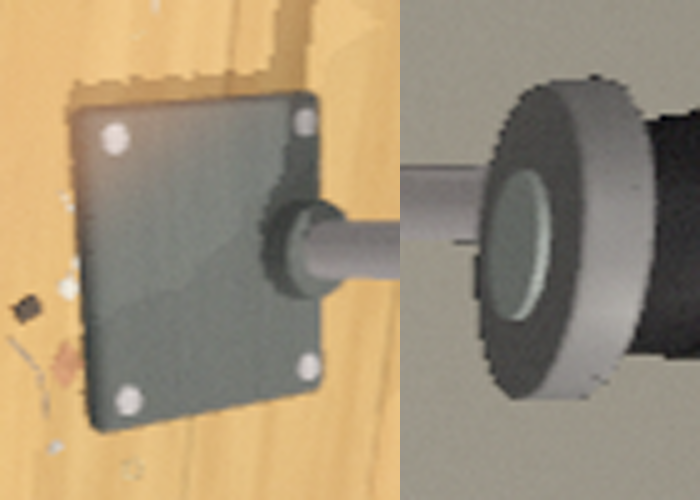

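```bash
python3 - <<'E'
from h import *
import json
i=json.load(open("w4.json"))
s=[(115,138),(305,122),(309,367),(129,401)]
w=np.array([onz("",(280+x/5-.4,60+y/5-.4),.013,i) for x,y in s]);c=w.mean(0)
print(w.round(4).tolist(),c.round(4))
for k in range(4):
    d=w[(k+1)%4]-w[k];print(np.linalg.norm(d).round(4),np.degrees(np.arctan2(d[1],d[0])).round(1))
r=onz("",(465.8,117.6),.2607,i);print("ring",r.round(4))
for a in(10.,10.5,11.):
    a=np.radians(a);x=np.array([np.cos(a),np.sin(a)])
    for C in((c[0],c[1]),(.7055,-.2)):
        C=np.array(C);print(np.degrees(a),"focus foot",(C-.11*x).round(4),"ring pred",(C-.0393*x).round(4),"focus from ring",(r[:2]-.0707*x).round(4))
E
```

```text
[[0.6601, -0.1661, 0.013], [0.7385, -0.1509, 0.013], [0.7541, -0.2297, 0.013], [0.6755, -0.2448, 0.013]] [ 0.7071 -0.1979  0.013 ]
0.0799 10.9
0.0803 -78.8
0.08 -169.2
0.0802 101.1
ring [ 0.6724 -0.2036  0.2607]
10.0 focus foot [ 0.5988 -0.217 ] ring pred [ 0.6684 -0.2047] focus from ring [ 0.6027 -0.2158]
10.0 focus foot [ 0.5972 -0.2191] ring pred [ 0.6668 -0.2068] focus from ring [ 0.6027 -0.2158]
10.5 focus foot [ 0.5989 -0.2179] ring pred [ 0.6684 -0.205 ] focus from ring [ 0.6028 -0.2164]
10.5 focus foot [ 0.5973 -0.22  ] ring pred [ 0.6669 -0.2072] focus from ring [ 0.6028 -0.2164]
11.0 focus foot [ 0.5991 -0.2188] ring pred [ 0.6685 -0.2054] focus from ring [ 0.6029 -0.2171]
11.0 focus foot [ 0.5975 -0.221 ] ring pred [ 0.6669 -0.2075] focus from ring [ 0.6029 -0.2171]
```

```bash
python3 - <<'E'
from h import *
import json
g=cv2.imread("pics/w4.png")[:,:,1].astype(int);print(g[195:250,281].tolist());print(g[215,266:296].tolist(),g[238,266:296].tolist())
R=down(.2705);t=np.array([.495,.1609,.0949])
sc=R.inv().apply(np.array([.5037,.126,.029])-t);print("slide centre in tool nominal",sc.round(4))
K=json.load(open("w4.json"))
Kt=np.array(K["intrinsics"])
o=robot.get_obs();Rt=Ro.from_quat(o["tool_rot"]);P=np.array(K["pose"])
TCm=Rt.inv().apply(P[:3,3]-o["position"]);RCm=Rt.as_matrix().T@P[:3,:3]
def pl(uv):
    d=RCm@np.linalg.solve(Kt,[*uv,1.]);s=(sc[1]-TCm[1])/d[1] ;return TCm+s*d
def pr(p):
    q=RCm.T@(np.array(p)-TCm);u=Kt@q;return (u[:2]/u[2]).round(1).tolist()
for dz in(-.023,.023):
    for dy in(-.004,.004):print(pr([sc[0]+.06,sc[1]+dy,sc[2]+dz]))
E
```

```text
[185, 184, 184, 185, 184, 184, 183, 183, 163, 139, 137, 141, 137, 142, 141, 138, 141, 140, 138, 140, 144, 142, 142, 140, 143, 143, 143, 143, 142, 144, 137, 136, 138, 141, 143, 140, 139, 147, 157, 157, 156, 156, 157, 155, 155, 155, 157, 156, 156, 155, 154, 157, 157, 156, 157]
[190, 179, 188, 198, 200, 180, 135, 134, 132, 132, 137, 138, 136, 140, 145, 144, 141, 142, 140, 143, 144, 146, 174, 193, 195, 193, 186, 181, 162, 130] [184, 193, 170, 132, 192, 205, 163, 145, 156, 159, 158, 158, 156, 156, 154, 155, 159, 159, 158, 158, 159, 158, 162, 168, 181, 189, 173, 143, 124, 85]
slide centre in tool nominal [-0.036  -0.0009  0.0659]
[268.7, 231.8]
[286.4, 231.8]
[271.5, 202.3]
[285.2, 202.3]
```

The slide sits in the hand as predicted: end edges at rows 232 and 203 as expected, with no sag. Focus is at (0.5995, −0.2183, 0.190) with a yaw of 11°. Next I'll plan a standoff pose and then the final pose.

```bash
cat >> h.py <<'E'
F=np.array([.5995,-.2183,.190]);RF=tilt(.192,np.pi/4);LAB=np.array([-.0785,.004,.0709])
TF=F-RF.apply(LAB)
def err():
    o=robot.get_obs();R=Ro.from_quat(o["tool_rot"]);l=np.array(o["position"])+R.apply(LAB)
    print("label err in tool axes mm",(R.inv().apply(F-l)*1000).round(1),"rot deg",np.degrees((R.inv()*RF).as_rotvec()).round(2),"t",o["time"])
E
python3 - <<'E'
from h import *
print(TF.round(4)); plan(TF+[-.12,0,.02],RF)
E
```

```text
[ 0.5325 -0.1513  0.2373]
n 4 dist 0.1745 rot 0.2073
[3.62, -0.77, 2.3, -0.047, 0.014, -0.018]
[3.61, -0.81, 2.32, -0.047, 0.014, -0.018]
[3.59, -0.86, 2.33, -0.047, 0.014, -0.018]
[3.57, -0.9, 2.34, -0.047, 0.014, -0.018]
```

```bash
python3 -m crank '[[3.6,-0.77,2.3,-0.047,0.014,-0.018,1],[3.6,-0.81,2.3,-0.047,0.014,-0.018,1],[3.6,-0.86,2.3,-0.047,0.014,-0.018,1],[3.6,-0.9,2.35,-0.047,0.014,-0.018,1],[0,0,0,0,0,0,1]]'; python3 - <<'E'
from h import *
plan(TF,RF,n=4)
E
```

```text
time: 8.3
position: [0.4114, -0.1479, 0.2565]
tool_rot: [0.587, 0.713, 0.297, 0.241]
ft_force: [0.4, -0.5, -1.3]
grip_width: 0.0079
grip_force: 40.0
n 4 dist 0.1227 rot 0.0058
[-0.67, 1.75, 2.42, -0.0, -0.001, -0.0]
[-0.67, 1.75, 2.43, -0.0, -0.001, -0.0]
[-0.67, 1.75, 2.43, -0.0, -0.001, -0.0]
[-0.66, 1.75, 2.43, -0.0, -0.001, -0.0]
```

```bash
python3 -m crank '[[-0.67,1.75,2.42,0,0,0,1],[-0.67,1.75,2.42,0,0,0,1],[-0.67,1.75,2.42,0,0,0,1],[-0.66,1.75,2.42,0,0,0,1],[0,0,0,0,0,0,1]]';python3 -m crank '[[0,0,0,0,0,0,1],[0,0,0,0,0,0,1]]'; python3 - <<'E'
from h import *
err()
a=cams.camera("top");b=cams.camera("scene");err()
s=F
u=proj("top",s).astype(int);v=proj("scene",s).astype(int);print(u,v)
A=cv2.resize(a[u[1]-50:u[1]+50,u[0]-50:u[0]+50],(400,400),interpolation=2);B=cv2.resize(b[v[1]-60:v[1]+60,v[0]-60:v[0]+60],(400,400),interpolation=2)
cv2.imwrite("pics/f1.png",np.hstack([A,B])[:,:,::-1])
E
```

```text
time: 8.93
position: [0.5361, -0.1575, 0.2407]
tool_rot: [0.586, 0.713, 0.295, 0.247]
ft_force: [0.4, 0.0, -1.0]
grip_width: 0.0079
grip_force: 40.0
time: 9.18
position: [0.5328, -0.1573, 0.2399]
tool_rot: [0.588, 0.712, 0.295, 0.246]
ft_force: [0.7, -0.3, -0.9]
grip_width: 0.0081
grip_force: 40.0
label err in tool axes mm [ 6.3 -1.4  2.8] rot deg [0.14 0.25 0.01] t 9.175
label err in tool axes mm [ 6.7 -1.4  2.8] rot deg [ 0.15  0.27 -0.01] t 9.275
[381 188] [332 156]
```

View pics/f1.png

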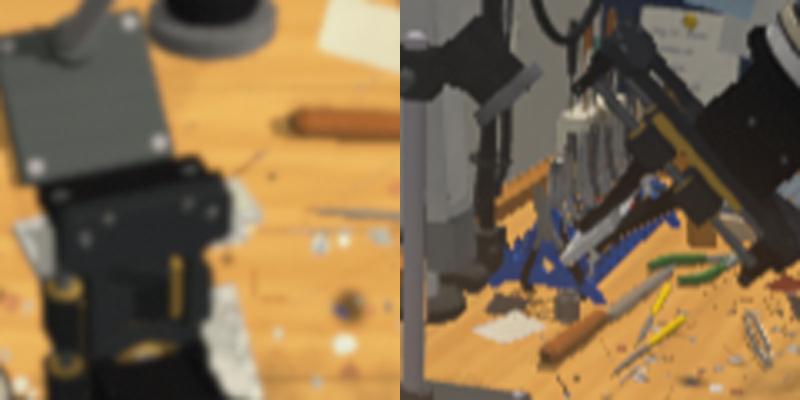

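The slide is at the focus with its clear end gripped on the left, the frosted end peeking out at (240,215) in the top crop. It sits about 6 mm too far right, so I'll trim.

```bash
python3 -m crank '[[0.5,-0.1,0.2,0.001,0.002,0,1],[0,0,0,0,0,0,1],[0,0,0,0,0,0,1]]'; python3 - <<'E'
from h import *
err()
E
```

```text
time: 9.65
position: [0.5333, -0.1526, 0.2375]
tool_rot: [0.588, 0.712, 0.295, 0.245]
ft_force: [0.1, 0.3, -1.1]
grip_width: 0.0075
grip_force: 40.0
label err in tool axes mm [ 1.5 -0.6 -0. ] rot deg [0.1  0.13 0.02] t 9.65
```

```bash
python3 -m crank '[[0.15,-0.05,0,0.001,0.002,0,1],[0,0,0,0,0,0,1],[0,0,0,0,0,0,1],[0,0,0,0,0,0,1]]'; python3 - <<'E'
from h import *
err()
g=cams.camera("wrist").astype(int)[:,:,1];print(np.where(np.abs(np.diff(g[195:250,281]))>6)[0]+195, np.where(np.abs(np.diff(g[215,262:300]))>18)[0]+262)
a=cams.camera("top");h=cv2.cvtColor(a,cv2.COLOR_RGB2HSV)
sl=lambda x,y,z:F+RF.apply([y+.042,x-.004,-(z+.005)])
for c in((.004,-.06,-.023),(.004,-.06,.011),(.004,-.048,.023),(.004,-.02,.023),(.004,-.02,-.023)):print(c,proj("top",sl(*c)).round(1))
m=((h[182:210,370:405,1]<70)&(h[182:210,370:405,2]>110));print("\n".join("".join(".#"[int(v)] for v in r) for r in m))
err()
E
```

```text
time: 10.15
position: [0.5327, -0.1513, 0.2372]
tool_rot: [0.587, 0.713, 0.295, 0.244]
ft_force: [-0.2, -0.6, -1.3]
grip_width: 0.0076
grip_force: 40.0
label err in tool axes mm [ 0.  -0.2 -0.2] rot deg [0.05 0.03 0.04] t 10.15
[202 203 232] [262 271 272 273 287]
(0.004, -0.06, -0.023) [386.5 182.7]
(0.004, -0.06, 0.011) [393.  191.5]
(0.004, -0.048, 0.023) [389.5 196. ]
(0.004, -0.02, 0.023) [375.9 198.7]
(0.004, -0.02, -0.023) [367.9 186.4]
...................................
..............##...................
.............#####.................
..............####.................
..............#####................
...............#####...............
...............######..............
...............######..............
...............#######.............
...............########............
...............########............
...............#######.............
...............#####...............
...............####................
..............#####................
.............######................
............######.................
...........##......................
...................................
...................................
...................................
...................................
...................................
...................................
...................................
...................................
...................................
..................#................
label err in tool axes mm [-0.  -0.2 -0.2] rot deg [0.05 0.02 0.04] t 10.25
```

The frosted-end corners in the top view match the prediction to within about 1.5 px. The slide hasn't slipped in the grip and the arm is still, so I'm handing in.

```bash
python3 -c "
from rig import ticket
print(ticket.hand_in())"
```

```text
the job is handed in; nothing more can be done
None
```

I drew the slide out by its clear end and handed in with it held still, label up at the camera's focus. By my estimate it was within 1 mm and 0.1° of the target; the focus position itself is measured to about 4 mm.

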